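# Weigh out onions and tip them through the pinned scoop

### The job

Put every brown onion that lies about the counter into the scoop of the portion scale while its lock pin is still in. With the whole batch in, pull the ball-lock pin right out and tip the scoop by its bar handle so that all the onions go over the open edge into the catering pan in front. Then lower the empty scoop fully back to level and push the pin fully home again so that it locks the scoop. Leave the other things on the counter where they are.

Things in the scene. Friction and masses are not known exactly. Their poses are not given: they have to be found in the camera images.
- scale: Portion scale with a tipping scoop, fixed to the counter. White housing and steel platform, 58 mm high, about 200 x 268 mm; its panel faces the robot. Origin: under its middle, on the counter; x runs from the handle end to the scoop's open edge (away from the robot, turned up to 0.2 rad), y to the left, z up.
- scoop (a joint): Tilt of the scoop, rad: 0 = level for loading, resting on its stop; grows as the bar handle is lifted; stops at 1.15. Let go, it falls back to 0 by its own weight, slowed by a damper. Lifting it full takes about 5 to 9 N at the handle. Onions mostly slide out between 0.5 and 0.9.
- scoop_hinge (a point): On the scoop's hinge axis (parallel to the scale's y), in mid width under the scoop's front edge: 140 mm above the counter, 90 mm ahead (+x) of the scale's origin. The frame is the scale's.
- scoop_floor (a point): Middle of the scoop's floor, 90 mm behind and 4 mm below the hinge axis. Stainless scoop 230 mm wide (y), 185 deep (x), walls 3, lips 52 high at back (-x) and sides, none at the front (+x), where the floor runs 35 mm past the hinge. When level the floor falls 0.1 rad towards the back. The frame turns with the scoop; it equals the scale's at joint 0.
- scoop_knob (a point): Centre of the scoop's black handle, a round bar 22 mm thick and 36 mm long lying along the scale's y, on a rod behind the back lip: 225 mm behind and 20 mm above the hinge axis when level. It can be pinched from above by its two ends (along y) and lifted round the hinge.
- pin: Ball-lock pin, level along the scale's y, 90 g, home in the lock hole at the start. Origin: on its axis at the shoulder face that meets the bushing. To +y the steel shank, 11 mm thick, 48 long, round nose; 9 mm behind the nose two brass spring balls stand out 2.5 mm (16 mm over both). To -y a shoulder 18 mm across, 8 long, then the red grip.
- pin_grip (a point): Centre of the pin's red grip, a square bar 24 x 24 mm, 30 mm long along the pin's axis, 23 mm from the pin's origin. It takes about 10 N to pull the pin out of the lock hole and 6 to 8 N to push it home: the balls click out behind the scoop's lug when home, and also in the gap between bushing and lug about 13 mm before home, so push on to the shoulder.
- pin_seat (a point): Mouth of the lock hole: centre of the outer face (facing the scale's -y) of a 36 mm square bushing block on the scale's right side, 95 mm above the counter. Bore 13 mm through the 24 mm block, a 3 mm gap, then the scoop's 8 mm lug, whose hole lines up only with the scoop at 0. Pin home = its origin here, its +y along the scale's +y. Frame as the scale's.
- pin_park (a point): Mouth of the park hole, where the pin may be kept meanwhile (optional): as pin_seat but 80 mm nearer the hinge (+x), 13.5 mm bore through a 30 mm block, in which the pin slides with little force. A parked pin does not hold the scoop.
- gn_floor (a point): Middle of the inner floor of the open steel catering pan fixed in front of the scale, under the scoop's pouring edge: 165 (x) x 268 (y) mm outside, 100 mm deep, 3 mm walls. The frame is the scale's.
- onion0: Brown onion, 52 mm across, 40 mm high, squat with a flat base 30 mm wide, 90 g. Origin at its centre (20 mm above what it stands on); z towards its stalk. There are three to five onions; absent ones read None.
- onion1: Brown onion, 52 mm across, 40 mm high, squat with a flat base 30 mm wide, 90 g. Origin at its centre (20 mm above what it stands on); z towards its stalk. There are three to five onions; absent ones read None.
- onion2: Brown onion, 52 mm across, 40 mm high, squat with a flat base 30 mm wide, 90 g. Origin at its centre (20 mm above what it stands on); z towards its stalk. There are three to five onions; absent ones read None.
- onion3: Brown onion, 52 mm across, 40 mm high, squat with a flat base 30 mm wide, 90 g. Origin at its centre (20 mm above what it stands on); z towards its stalk. There are three to five onions; absent ones read None.
- onion4: Brown onion, 52 mm across, 40 mm high, squat with a flat base 30 mm wide, 90 g. Origin at its centre (20 mm above what it stands on); z towards its stalk. There are three to five onions; absent ones read None.
- lime: Green lime, 49 mm across, 42 mm high, among the onions; not part of the job. Origin at its centre.
- tin: Yellow tin, 60 mm across, 40 mm high, among the onions; origin under its middle; not part of the job.
- jar: Big clip-top jar, amber and brown, 110 mm across, 190 mm high; not part of the job. Origin under its middle.
- oil: Dark oil bottle, 48 mm across, 170 mm high; not part of the job. Origin under its middle.
- bowl: Ochre bowl, 140 mm across, 50 mm high; not part of the job. Origin under its middle.
- pot: Small steel saucepan, 120 mm across, 64 mm high, with a 110 mm handle to its +x; not part of the job. Origin under its middle.

How it is judged:
On the way, in this order (a step that is already met when the one before it is completed fails the run):
1. every onion lies in the scoop, the scoop level and the pin still home (distance between pin and pin_seat below 0.0035 m and angle between the y axis of pin and the y axis of scale, either way round below 0.12 rad and value of joint scoop below 0.05 rad and x of onion0 in the frame of scoop_floor between -0.105 and 0.105 m and y of onion0 in the frame of scoop_floor between -0.115 and 0.115 m and z of onion0 in the frame of scoop_floor between -0.01 and 0.075 m and linear speed of each of onion0, onion1, onion2, onion3, onion4 below 0.04 m/s and x of onion1 in the frame of scoop_floor between -0.105 and 0.105 m and y of onion1 in the frame of scoop_floor between -0.115 and 0.115 m and z of onion1 in the frame of scoop_floor between -0.01 and 0.075 m and x of onion2 in the frame of scoop_floor between -0.105 and 0.105 m and y of onion2 in the frame of scoop_floor between -0.115 and 0.115 m and z of onion2 in the frame of scoop_floor between -0.01 and 0.075 m and x of onion3 in the frame of scoop_floor between -0.105 and 0.105 m and y of onion3 in the frame of scoop_floor between -0.115 and 0.115 m and z of onion3 in the frame of scoop_floor between -0.01 and 0.075 m and x of onion4 in the frame of scoop_floor between -0.105 and 0.105 m and y of onion4 in the frame of scoop_floor between -0.115 and 0.115 m and z of onion4 in the frame of scoop_floor between -0.01 and 0.075 m), for 0.3 s.
2. the pin is pulled right out of the lock hole (distance between pin and pin_seat above 0.05 m), for 0.1 s.
3. the scoop is tipped by more than 0.4 rad (value of joint scoop above 0.4 rad), for 0.1 s.
At the end, for the whole second after the job is handed in: All onions present lie at rest inside the catering pan (centres within its walls and below its rim), the scoop is level (within 0.03 rad of its stop) and the pin is fully home in the lock hole (shoulder within 3.5 mm of the bushing face, within 0.12 rad of its axis) (distance between pin and pin_seat below 0.0035 m and angle between the y axis of pin and the y axis of scale, either way round below 0.12 rad and value of joint scoop below 0.03 rad and x of onion0 in the frame of gn_floor between -0.082 and 0.082 m and y of onion0 in the frame of gn_floor between -0.133 and 0.133 m and z of onion0 in the frame of gn_floor between 0 and 0.095 m and linear speed of each of onion0, onion1, onion2, onion3, onion4 below 0.04 m/s and x of onion1 in the frame of gn_floor between -0.082 and 0.082 m and y of onion1 in the frame of gn_floor between -0.133 and 0.133 m and z of onion1 in the frame of gn_floor between 0 and 0.095 m and x of onion2 in the frame of gn_floor between -0.082 and 0.082 m and y of onion2 in the frame of gn_floor between -0.133 and 0.133 m and z of onion2 in the frame of gn_floor between 0 and 0.095 m and x of onion3 in the frame of gn_floor between -0.082 and 0.082 m and y of onion3 in the frame of gn_floor between -0.133 and 0.133 m and z of onion3 in the frame of gn_floor between 0 and 0.095 m and x of onion4 in the frame of gn_floor between -0.082 and 0.082 m and y of onion4 in the frame of gn_floor between -0.133 and 0.133 m and z of onion4 in the frame of gn_floor between 0 and 0.095 m); the robot touches nothing.
It fails at once if the lime or the tin is pushed or knocked more than 50 mm from its place (distance of any of lime, tin from where it was at the start of the episode above 0.05 m).
It fails at once if the jar, oil bottle, bowl or saucepan is pushed or knocked more than 50 mm from its place (distance of any of jar, oil, bowl, pot from where it was at the start of the episode above 0.05 m).
Of onion0, onion1, onion2, onion3, onion4 only 3 to 5 are there at a start; the rules pass over those that are not, and their reading is None.
At some moment in a run one of onion0, onion1, onion2, onion3, onion4 may be knocked a few centimetres aside while the robot is not near it.
Once in a run the grip may slacken for a moment while it holds something.
It also fails if it takes over 210 s, if anything falls off the work surface, if the arm or the gripper's body presses on something with over 40 N, if the wrist force passes 120 N, or if a joint passes its speed limit or range.

### The arm

A 6-joint arm with a two-finger parallel gripper is mounted at the origin on the work surface. World frame = base frame: x ahead of the robot, y to its left, z up, the work surface at z = 0. Lengths are in m, angles in rad, forces in N, time in s.
With the tool pointing down it reaches from about 0.25 to 0.725 m from the base axis. Payload 9.7 kg.
Tool frame: the origin (TCP) lies at the very end of the fingers, on their centre line; the grasp point (between the pads) lies 19 mm behind it (arm.pinch_z is the z of the grasp point in the tool frame, in m); z points along the fingers, y is the line along which they close (so a half turn about z gives the same grasp; the last joint's range is limited). The gripper opens to 85 mm and grips with 20 to 120 N. Pads are 22 mm wide; open, the fingers measure 114 mm over their backs; the gripper's body (76 mm by 85 mm) begins 54 mm behind the grasp point. The pads swing forward as they close: fully open they stand 13 mm farther back than shut.
Start: joints at [1.214, 0.087, 0.176, 1.66, 0, 1.571], TCP at [0.192, 0.515, 0.231] pointing down, gripper open.
Joint ranges: [-3.13, 3.13], [-0.85, 1.81], [-1.15, 1.24], [-2.2, 2.28], [-1.44, 1.52], [-3.14, 3.14]. Speed limits (rad/s): [2.22, 2.22, 2.57, 3.14, 3.14, 3.14].

### API

Orientations are given as a unit quaternion [w, x, y, z].
In Python, from bench import readout, viewer, workorder, arm gives the robot as it stands.
- The arm moves only by the tool jog_arm, never from a script. Its argument "deltas" is a list that holds one entry, the list of rows, each a list of 5 numbers: the gripper's target within -1 to 1 (shut at 1, half-way at 0, fully open at -1), then the shift along the tool's x, y, z in cm, then the turn about the tool's z in rad. A call has 1 to 20 rows; each row shifts and turns the commanded pose from where the row before left it, along the tool's axes as they then stand; what a row does not reach is not made up. A row lasts 1/10 s, in which the tool goes at most 50 mm and 8.59 degrees, less where a joint would pass 70% of its speed; a pose out of reach is approached as far as the arm can. A call is refused whole if a number of a shift passes 5 or a number of a turn 0.15, either way. A call with a gripper value outside its range is refused whole. The fingers move at their own pace and stop on an object; "force" is the grip in N (left out, the last holds). Time passes only in rows, so rows that do not move let the fingers close. It gives the time, the measured TCP pose, the force, the opening and the grip force at its end, in the units of the state.
- readout.observe(): the state, without advancing time (a new reading comes with each control period).
- viewer.read_camera(name): name is "scene" or "top"; returns a dict with "img" (400x640x3 uint8, red, green, blue), "K" (3x3 intrinsics, pixels), "k1" (the pictures are not rectified: a ray, as slopes to the right and down, at radius r is drawn at 1 + k1 r^2 times it, then the intrinsics apply), "R" (3x3) and "t" (3): a world point X has camera coordinates R X + t. Camera axes: x right, y down, z forward; pixel columns grow to the right and rows downward; lengths in m; the calibration is good to about 2 mm. A picture is of the moment at which its call begins. There is no depth.
- workorder.job_done(): hands the job in; it is judged then, once.
The state is a dict: "t": time; "qpos": joint angles; "joint_velocities": joint speeds; "joint_torque": joint torques, N m; "tool_pos": TCP position; "tcp_rot": TCP orientation; "force": force on the tool from outside, world axes, zero at the start; "wrist_torque": the same for the moment, N m; "grip_width": finger opening in m; "grip_force": force on a finger pad.
Only numpy, scipy, OpenCV 4.12 (cv2) and the standard library are available. Lean on these libraries where they do the work, as an engineer would, in place of code of your own. Each camera call takes 0.05 s, during which the arm holds its last target. There are 200 camera calls.

## Working session

There is one attempt and no reset: what is moved stays moved. The work goes in short steps, Python scripts to look and compute and a tool call to move; the robot and the scene stay as the last step left them, time stands still between calls to the robot, and variables do not carry over. Pictures are saved under pics/ and viewed, at most 16 in all, crops included, and the job is handed in when it is done.

Besides the shell and the picture viewer there is one more tool, called after "Emit:" as name(argument=value, ...), one argument or row to a line, values as JSON. jog_arm: Moves the arm, as the interface text tells. Its arguments: {"type":"object","properties":{"deltas":{"type":"array"},"force":{"type":"number"}},"required":["deltas"]}

```bash
mkdir -p pics; ls
python3 - <<'E'
from bench import readout, viewer, arm
import cv2
s=readout.observe(); print({k:s[k] for k in ('t','tool_pos','tcp_rot','grip_width')}, arm.pinch_z)
for n in ('scene','top'):
    c=viewer.read_camera(n); cv2.imwrite(f'pics/{n}0.png',cv2.cvtColor(c['img'],cv2.COLOR_RGB2BGR))
    print(n,c['K'],c['k1'],c['R'],c['t'])
E
```

```text
pics
{'t': 0.0, 'tool_pos': array([0.19199936, 0.515141  , 0.23058307]), 'tcp_rot': array([-1.23684855e-04,  1.77429290e-01,  9.84133315e-01, -6.71487464e-04]), 'grip_width': 0.08517951823529527} -0.0187
scene [[399.41380105   0.         321.63902704]
 [  0.         399.41380105 200.98517994]
 [  0.           0.           1.        ]] -0.006918742662194713 [[ 0.33277832  0.94300258  0.00217397]
 [ 0.51099905 -0.1783891  -0.84086699]
 [-0.79255193  0.28093321 -0.54123744]] [-0.20686563 -0.18266199  1.92284116]
top [[469.03077141   0.         319.49397388]
 [  0.         469.03077141 197.68755157]
 [  0.           0.           1.        ]] -0.10680603276756699 [[ 0.00220845 -0.99997525 -0.00668061]
 [-0.99256672 -0.00137908 -0.12169391]
 [ 0.12168169  0.00689971 -0.99254519]] [0.00210067 0.57758628 1.98178146]
```

View pics/top0.png

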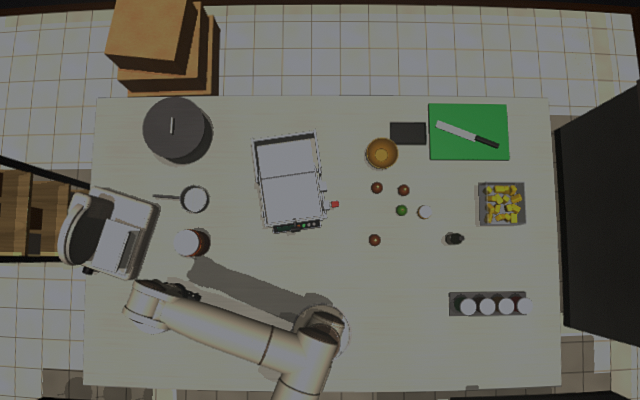

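View pics/scene0.png

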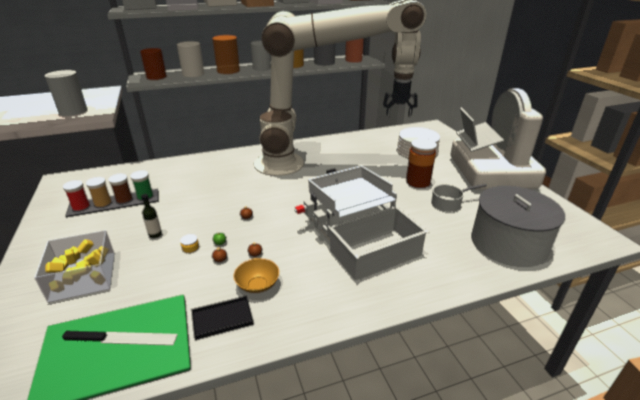

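The top view shows three onions at about (377,187), (404,190) and (375,239), with the lime at (401,210) and the tin at (425,212). The scale and pan sit at about (290,180), the red pin grip at (335,204), and the saucepan and jar to the left. The scene view agrees, also showing three onions.

```bash
cat > h.py <<'E'
import numpy as np, cv2
from bench import readout, viewer, arm
from scipy.spatial.transform import Rotation as Ro
def proj(c,X):
    p=np.atleast_2d(X)@c['R'].T+c['t']; s=p[:,:2]/p[:,2:]
    s=s*(1+c['k1']*(s**2).sum(1,keepdims=True))
    return s*[c['K'][0,0],c['K'][1,1]]+c['K'][:2,2]
def ray(c,uv):
    d=np.append(cv2.undistortPoints(np.array([[uv]],float),c['K'],np.array([c['k1'],0,0,0.]))[0,0],1)
    return -c['R'].T@c['t'], c['R'].T@d
def unproj(c,uv,z):
    o,d=ray(c,uv); return o+d*(z-o[2])/d[2]
def tri(c1,uv1,c2,uv2):
    A=[];b=[]
    for c,uv in((c1,uv1),(c2,uv2)):
        o,d=ray(c,uv);d/=np.linalg.norm(d);P=np.eye(3)-np.outer(d,d);A.append(P);b.append(P@o)
    return np.linalg.lstsq(np.vstack(A),np.hstack(b),rcond=None)[0]
def blobs(c,lo,hi,amin=12):
    h=cv2.cvtColor(c['img'],cv2.COLOR_RGB2HSV); m=cv2.inRange(h,np.array(lo),np.array(hi))
    n,l,s,ce=cv2.connectedComponentsWithStats(m)
    return [(s[i,4],ce[i].round(1)) for i in range(1,n) if s[i,4]>=amin]
def save(c,name,x0,y0,x1,y1,k):
    cv2.imwrite(f'pics/{name}.png',cv2.resize(cv2.cvtColor(c['img'],cv2.COLOR_RGB2BGR)[y0:y1,x0:x1],None,fx=k,fy=k,interpolation=cv2.INTER_CUBIC))
def tool():
    s=readout.observe(); R=Ro.from_quat(np.roll(s['tcp_rot'],-1)).as_matrix(); return s,R
E
python3 - <<'E'
from h import *
t=viewer.read_camera('top'); s=viewer.read_camera('scene')
save(t,'top1',240,120,440,260,4); save(s,'scene1',280,150,440,280,5)
for n,lo,hi in (('brown',(3,90,40),(14,255,200)),('red',(0,150,120),(3,255,255)),('red2',(174,150,120),(180,255,255)),('green',(40,90,30),(80,255,255))):
    for nm,c in(('top',t),('scene',s)):
        for a,uv in blobs(c,lo,hi,6): 
            p=unproj(c,uv,.02)
            if .1<p[0]<.9 and abs(p[1])<.7: print(n,nm,a,uv,p.round(3))
E
```

```text
brown top 77 [376.5 187.5] [ 0.624 -0.245  0.02 ]
brown top 76 [403.2 189.8] [ 0.615 -0.361  0.02 ]
brown top 8 [335.1 205.1] [ 0.547 -0.064  0.02 ]
brown top 8 [298.5 225.5] [0.459 0.093 0.02 ]
brown top 116 [198.7 243.3] [0.38  0.525 0.02 ]
brown top 82 [374.2 239.8] [ 0.398 -0.232  0.02 ]
brown scene 898 [419.9 167.4] [0.295 0.597 0.02 ]
brown scene 99 [245.9 213. ] [ 0.4  -0.23  0.02]
brown scene 134 [254.6 249.8] [ 0.628 -0.242  0.02 ]
brown scene 137 [219.1 255.2] [ 0.617 -0.359  0.02 ]
red top 29 [334.6 203.8] [ 0.553 -0.062  0.02 ]
red scene 31 [299.5 207.7] [ 0.433 -0.025  0.02 ]
green top 3957 [468.8 131.5] [ 0.878 -0.662  0.02 ]
green top 73 [401.3 209.9] [ 0.527 -0.351  0.02 ]
green top 13 [303.4 225.2] [0.46  0.072 0.02 ]
green scene 13 [146.3 211.6] [ 0.264 -0.59   0.02 ]
green scene 116 [219.  238.5] [ 0.526 -0.347  0.02 ]
```

View pics/top1.png

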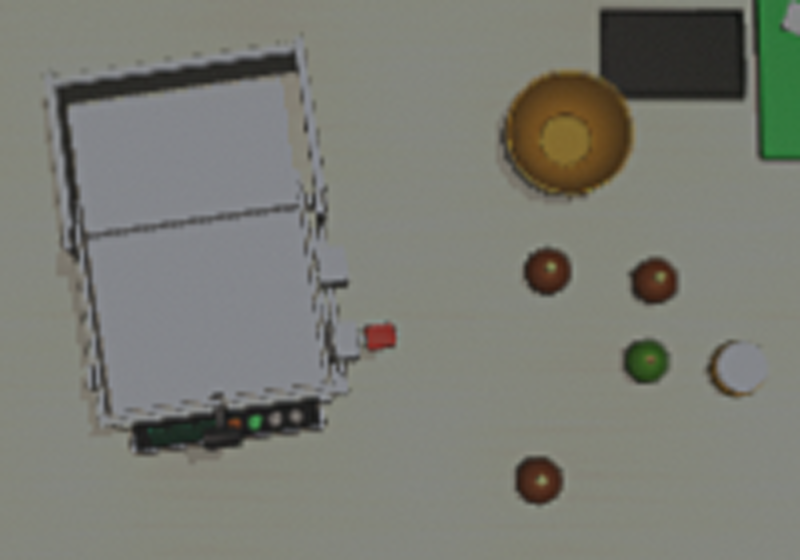

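View pics/scene1.png

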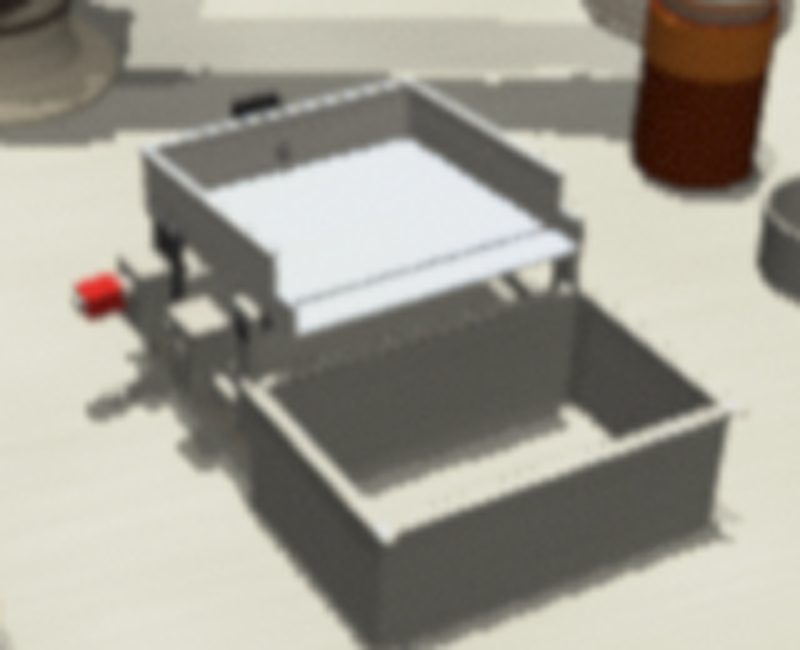

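The crops show the level scoop, with the knob at about (295.5,229) in top and (331.4,170.6) in scene. The pan's far rim corners are at about (252.5,139.5) and (315,131) in top. Next I fit the scale pose.

Run:
```python
from h import *
from scipy.optimize import least_squares
t=viewer.read_camera('top'); s=viewer.read_camera('scene')
S=lambda x,y:np.array([280+x/5,150+y/5]); T=lambda x,y:np.array([240+x/4,120+y/4])
knob=tri(t,T(222,437),s,S(257,102)); grip=tri(t,[334.6,203.8],s,[299.5,207.7])
print('knob',knob,'grip',grip)
for a in [(50,78),(300,44)]: print(unproj(t,T(*a),.1))
zb=.136-.009+.052
obs=[(s,S(257,102),(-.135,0,.16)),(s,S(148,150),(-.0955,.1165*-1,zb)),(s,S(405,78),(-.0955,.1165,zb)),
 (s,S(299,330),(.125,-.115,.139)),(s,S(575,243),(.125,.115,.139)),
 (t,T(222,437),(-.135,0,.16)),(s,S(275,250),(.09,-.1165,.192))]
def f(p,w=0):
    c,si=np.cos(p[2]),np.sin(p[2]); r=[]
    for cm,uv,X in obs:
        W=[p[0]+c*X[0]-si*X[1],p[1]+si*X[0]+c*X[1],X[2]]
        r+=list(proj(cm,W)[0]-uv)
    return r
q=least_squares(f,[.6,.1,.1],loss='soft_l1'); print(q.x); print(np.array(f(q.x)).reshape(-1,2).round(1))
x,y,a=q.x; Rz=np.array([[np.cos(a),-np.sin(a)],[np.sin(a),np.cos(a)]])
print('knob fit',[x,y]+Rz@[-.135,0],'grip in scale',Rz.T@(grip[:2]-[x,y]), 'scoopmid',x,y)
```

```text
knob [0.43570819 0.1010074  0.16402248] grip [ 0.54485414 -0.05852287  0.0977896 ]
[0.81819611 0.28773741 0.1       ]
[0.85482887 0.02239793 0.1       ]
[0.5654329  0.12409796 0.17972031]
[[-1.4  0.7]
 [-1.8 -1.4]
 [ 0.4 -1.8]
 [ 0.6  2.5]
 [ 1.4  1.1]
 [-0.5  0.6]
 [-0.3 -0.2]]
knob fit [0.43260724 0.09996611] grip in scale [-0.05289158 -0.17600094] scoopmid 0.5654328965259565 0.12409795709049683
```

Emit:
jog_arm(
  deltas=[
    [[-1,0,0,0,-0.12],[-1,0,0,0,-0.12],[-1,0,0,0,-0.117],[-1,-1.8,-4.2,0,0],[-1,-1.8,-4.2,0,0],[-1,-1.8,-4.2,0,0],[-1,-1.8,-4.2,0,0],[-1,-1.8,-4.2,0,0],[-1,-1.8,-4.2,0,0],[-1,-1.8,-4.2,0,0],[-1,-1.8,-4.2,0,0],[-1,-1.8,-4.2,0,0],[-1,-1.8,-4.2,0,0],[-1,-1.8,-4.2,0,0],[-1,-1.8,-4.2,0,0],[-1,-1.8,-4.2,0,0],[-1,-1.8,-4.2,0,0],[-1,-1.8,-4.2,0,0],[-1,-1.8,-4.2,0,0],[-1,-1.8,-4.2,0,0]],
  ],
  force=40,
)

```text
t: 2.3
tool_pos: [0.4986, -0.2006, 0.2313]
tcp_rot: [0.0, 0.0, 1.0, -0.0]
force: [0.1, 0.3, 0.1]
grip_width: 0.0852
grip_force: 0.0
```

```bash
cat >> h.py <<'E'
def onions():
    for nm in('top','scene'):
        c=viewer.read_camera(nm)
        for a,uv in blobs(c,(3,90,40),(14,255,200),25):
            p=unproj(c,uv,.02)
            if .1<p[0]<.9 and -.7<p[1]<.45: print(nm,a,uv,p.round(3))
    return c
E
python3 - <<'E'
from h import *
onions()
from scipy.optimize import least_squares
t=viewer.read_camera('top'); s=viewer.read_camera('scene')
S=lambda x,y:np.array([280+x/5,150+y/5]); T=lambda x,y:np.array([240+x/4,120+y/4])
# scoop points in scoop-floor frame tilted by 0.1, relative floor mid
b=.1
def sc(x,y,h): return (x*np.cos(b)-h*np.sin(b), y, .136+x*np.sin(b)+h*np.cos(b))
obs=[(s,S(257,102),(-.135,0,.16)),(s,S(148,150),sc(-.094,-.115,.052)),(s,S(405,78),sc(-.094,.115,.052)),
 (s,S(299,330),sc(.125,-.115,0)),(s,S(575,243),sc(.125,.115,0)),(t,T(222,437),(-.135,0,.16)),(s,S(275,250),sc(.09,-.115,.052)),
 (t,T(50,78),(1,.134,.1)),(t,T(300,44),(1,-.134,.1)),(s,S(385,540),(1,-.134,.1)),(s,S(725,408),(1,.134,.1)),(s,S(248,383),(2,-.134,.1))]
def f(p):
    c,si=np.cos(p[2]),np.sin(p[2]); r=[]
    for cm,uv,X in obs:
        X=list(X); X[0]={1:p[3]+.0825,2:p[3]-.0825}.get(X[0],X[0])
        r+=list(proj(cm,[p[0]+c*X[0]-si*X[1],p[1]+si*X[0]+c*X[1],X[2]])[0]-uv)
    return r
q=least_squares(f,[.56,.12,.14,.2],loss='soft_l1'); print(q.x.round(4)); print(np.array(f(q.x)).reshape(-1,2).round(1))
E
```

```text
scene 100 [245.9 213. ] [ 0.4  -0.23  0.02]
scene 146 [254.6 249.4] [ 0.626 -0.242  0.02 ]
scene 138 [219.1 255.1] [ 0.616 -0.358  0.02 ]
[0.5728 0.1203 0.1474 0.1845]
[[-0.7  1.4]
 [-2.  -1.2]
 [ 0.7 -0.7]
 [-1.4  1.2]
 [ 1.3  0.8]
 [-0.6 -1.1]
 [-2.4 -1.3]
 [-1.   0.2]
 [-1.1 -0.4]
 [-0.7 -1.6]
 [ 1.  -0.4]
 [ 0.1  0.7]]
```

Emit:
jog_arm(
  deltas=[
    [[-1,-2.35,-3.2,0,0],[-1,-2.35,-3.2,0,0],[-1,-2.35,-3.2,0,0],[-1,-2.35,-3.2,0,0],[-1,-2.35,-3.1,0,0],[-1,0,0,3.6,0],[-1,0,0,3.6,0],[-1,0,0,3.6,0],[-1,0,0,3.6,0],[-1,0,0,3.6,0],[-1,0,0,3,0],[-1,0,0,1.5,0],[1,0,0,0,0],[1,0,0,0,0],[1,0,0,0,0],[1,0,0,0,0],[1,0,0,0,0]],
  ],
  force=40,
)

```text
t: 4.2
tool_pos: [0.6171, -0.3581, 0.0093]
tcp_rot: [0.002, -0.0, 1.0, -0.001]
force: [-0.2, 1.2, 6.8]
grip_width: 0.0488
grip_force: 41.9
```

Emit:
jog_arm(
  deltas=[
    [[1,0,0,-2,0],[1,0,0,-3.8,0],[1,0,0,-3.8,0],[1,0,0,-3.8,0],[1,0,0,-3.8,0],[1,0,0,-3.8,0],[1,0,0,-3.5,0],[1,0.75,4.05,0,0],[1,0.75,4.05,0,0],[1,0.75,4.05,0,0],[1,0.75,4.05,0,0],[1,0.75,4.05,0,0],[1,0.75,4.05,0,0],[1,0.75,4.05,0,0],[1,0.75,4.05,0,0],[1,0.75,4.05,0,0],[1,0.75,4.05,0,0],[1,0.75,4.05,0,0],[1,0.75,4.05,0,0],[1,0.75,4.05,0,0]],
  ],
)

```text
t: 6.2
tool_pos: [0.5177, 0.1705, 0.2528]
tcp_rot: [0.001, -0.0, 1.0, 0.0]
force: [1.0, -0.1, -1.4]
grip_width: 0.0487
grip_force: 41.9
```

Emit:
jog_arm(
  deltas=[
    [[1,0,0,3,0],[1,0,0,3,0],[1,0,0,2.5,0],[1,0,0,1.5,0],[1,0,0,0.8,0],[1,0,0,0,0],[-0.4,0,0,0,0],[-0.4,0,0,0,0],[-0.4,0,0,0,0],[-0.4,0,0,0,0],[-0.4,0,0,-2,0],[-0.4,0,0,-3,0],[-0.4,0,0,-3,0],[-1,0,0,-3,0],[-1,0,0,-1,0]],
  ],
)

```text
t: 7.7
tool_pos: [0.5188, 0.1691, 0.2666]
tcp_rot: [0.002, -0.0, 1.0, 0.001]
force: [0.2, 0.0, 0.8]
grip_width: 0.0847
grip_force: 0.0
```

Run:
```python
from h import *
c=onions(); print(readout.observe()['tool_pos'])
save(c,'s2',200,140,440,280,3)
```

```text
top 76 [376.4 187.5] [ 0.624 -0.244  0.02 ]
top 80 [374.3 239.8] [ 0.398 -0.232  0.02 ]
scene 102 [354.7 180.3] [0.306 0.264 0.02 ]
scene 99 [245.9 213. ] [ 0.4  -0.23  0.02]
scene 132 [254.5 249.7] [ 0.627 -0.242  0.02 ]
[0.51875778 0.169111   0.26453728]
```

View pics/s2.png

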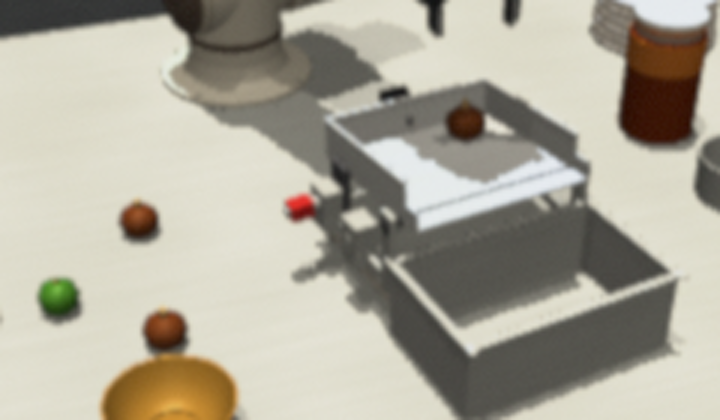

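The first onion rests in the rear left of the scoop at (465,121) in the crop; the pin, lime and others are unchanged. Next is onion A.

Emit:
jog_arm(
  deltas=[
    [[-1,-1.07,-4.12,0,0],[-1,-1.07,-4.12,0,0],[-1,-1.07,-4.12,0,0],[-1,-1.07,-4.12,0,0],[-1,-1.07,-4.12,0,0],[-1,-1.07,-4.12,0,0],[-1,-1.07,-4.12,0,0],[-1,-1.07,-4.12,0,0],[-1,-1.07,-4.12,0,0],[-1,-1.07,-4.12,0,0],[-1,0,0,4,0],[-1,0,0,4,0],[-1,0,0,4,0],[-1,0,0,4,0],[-1,0,0,4,0],[-1,0,0,3.5,0]],
  ],
)

```text
t: 9.4
tool_pos: [0.6235, -0.2424, 0.0239]
tcp_rot: [-0.002, -0.0, 1.0, 0.001]
force: [0.0, 0.5, 0.1]
grip_width: 0.0856
grip_force: 0.0
```

Emit:
jog_arm(
  deltas=[
    [[-1,0,0,1.5,0],[-1,0,0,0.7,0],[1,0,0,0,0],[1,0,0,0,0],[1,0,0,0,0],[1,0,0,0,0],[1,0,0,0,0]],
  ],
)

```text
t: 10.1
tool_pos: [0.6265, -0.2435, 0.009]
tcp_rot: [0.002, -0.0, 1.0, -0.001]
force: [-0.8, 0.5, 7.2]
grip_width: 0.049
grip_force: 41.6
```

Emit:
jog_arm(
  deltas=[
    [[1,0,0,-2,0],[1,0,0,-3.8,0],[1,0,0,-3.8,0],[1,0,0,-3.8,0],[1,0,0,-3.8,0],[1,0,0,-3.8,0],[1,0,0,-3.5,0],[1,0.39,3.65,0,0],[1,0.39,3.65,0,0],[1,0.39,3.65,0,0],[1,0.39,3.65,0,0],[1,0.39,3.65,0,0],[1,0.39,3.65,0,0],[1,0.39,3.65,0,0],[1,0.39,3.65,0,0],[1,0.39,3.65,0,0],[1,0.39,3.65,0,0]],
  ],
)

```text
t: 11.8
tool_pos: [0.586, 0.1234, 0.2526]
tcp_rot: [0.001, -0.0, 1.0, 0.0]
force: [0.6, 0.3, -0.7]
grip_width: 0.0489
grip_force: 41.8
```

Emit:
jog_arm(
  deltas=[
    [[1,0,0,3,0],[1,0,0,3,0],[1,0,0,2.2,0],[1,0,0,1.2,0],[1,0,0,0.8,0],[1,0,0,0,0],[-0.4,0,0,0,0],[-0.4,0,0,0,0],[-0.4,0,0,0,0],[-0.4,0,0,0,0],[-0.4,0,0,-2,0],[-0.4,0,0,-3,0],[-0.4,0,0,-3,0],[-1,0,0,-3,0],[-1,0,0,0,0]],
  ],
)

```text
t: 13.3
tool_pos: [0.5872, 0.1221, 0.264]
tcp_rot: [0.003, -0.0, 1.0, 0.001]
force: [0.1, -0.9, 1.0]
grip_width: 0.085
grip_force: 0.0
```

Run:
```python
from h import *
c=onions(); print(readout.observe()['tool_pos'])
```

```text
top 80 [374.3 239.8] [ 0.398 -0.232  0.02 ]
scene 216 [352.6 185.5] [0.344 0.238 0.02 ]
scene 98 [245.9 213. ] [ 0.4  -0.23  0.02]
[0.58655156 0.12204264 0.25982237]
```

Emit:
jog_arm(
  deltas=[
    [[-1,1.88,-3.53,0,0],[-1,1.88,-3.53,0,0],[-1,1.88,-3.53,0,0],[-1,1.88,-3.53,0,0],[-1,1.88,-3.53,0,0],[-1,1.88,-3.53,0,0],[-1,1.88,-3.53,0,0],[-1,1.88,-3.53,0,0],[-1,1.88,-3.53,0,0],[-1,1.88,-3.53,0,0],[-1,0,0,4,0],[-1,0,0,4,0],[-1,0,0,4,0],[-1,0,0,4,0],[-1,0,0,4,0],[-1,0,0,3,0]],
  ],
)

```text
t: 15.0
tool_pos: [0.3965, -0.2301, 0.0254]
tcp_rot: [-0.002, -0.0, 1.0, 0.001]
force: [0.4, -0.6, -0.1]
grip_width: 0.0857
grip_force: 0.0
```

Emit:
jog_arm(
  deltas=[
    [[-1,0,0,1.5,0],[-1,0,0,0.8,0],[1,0,0,0,0],[1,0,0,0,0],[1,0,0,0,0],[1,0,0,0,0],[1,0,0,0,0]],
  ],
)

```text
t: 15.7
tool_pos: [0.3989, -0.2314, 0.0077]
tcp_rot: [0.001, -0.0, 1.0, -0.0]
force: [-1.7, 1.6, 5.0]
grip_width: 0.0493
grip_force: 41.3
```

Emit:
jog_arm(
  deltas=[
    [[1,0,0,-2,0],[1,0,0,-3.8,0],[1,0,0,-3.8,0],[1,0,0,-3.8,0],[1,0,0,-3.8,0],[1,0,0,-3.8,0],[1,0,0,-3.5,0],[1,-1.71,3.63,0,0],[1,-1.71,3.63,0,0],[1,-1.71,3.63,0,0],[1,-1.71,3.63,0,0],[1,-1.71,3.63,0,0],[1,-1.71,3.63,0,0],[1,-1.71,3.63,0,0],[1,-1.71,3.63,0,0],[1,0,0,0,0]],
  ],
)

```text
t: 17.3
tool_pos: [0.5363, 0.063, 0.2509]
tcp_rot: [0.0, -0.002, 1.0, 0.0]
force: [-1.3, -0.9, -1.0]
grip_width: 0.0489
grip_force: 42.1
```

Emit:
jog_arm(
  deltas=[
    [[1,0,0,3,0],[1,0,0,3,0],[1,0,0,2.5,0],[1,0,0,1.4,0],[1,0,0,0.8,0],[1,0,0,0,0],[-0.4,0,0,0,0],[-0.4,0,0,0,0],[-0.4,0,0,0,0],[-0.4,0,0,0,0],[-0.4,0,0,-2,0],[-0.4,0,0,-3,0],[-0.4,0,0,-3,0],[-1,0,0,-3,0],[-1,4,-3,-3,0],[-1,4,-3,0,0],[-1,4,-3,0,0],[-1,4,-3,0,0]],
  ],
)

```text
t: 19.1
tool_pos: [0.3793, -0.0571, 0.2803]
tcp_rot: [0.0, -0.001, 1.0, -0.0]
force: [-0.1, -0.8, 1.3]
grip_width: 0.0855
grip_force: 0.0
```

Run:
```python
from h import *
c=onions(); t=viewer.read_camera('top'); save(t,'t3',240,130,400,250,5)
save(c,'s3',270,150,400,250,6)
print(readout.observe()['tool_pos'])
```

```text
top 91 [291.1 192.6] [0.602 0.127 0.02 ]
top 95 [306.5 205.2] [0.547 0.059 0.02 ]
top 91 [279.4 209.9] [0.526 0.177 0.02 ]
scene 214 [352.6 185.3] [0.343 0.239 0.02 ]
scene 103 [328.9 186.9] [0.322 0.139 0.02 ]
[ 0.37939537 -0.05756035  0.28125936]
```

View pics/t3.png

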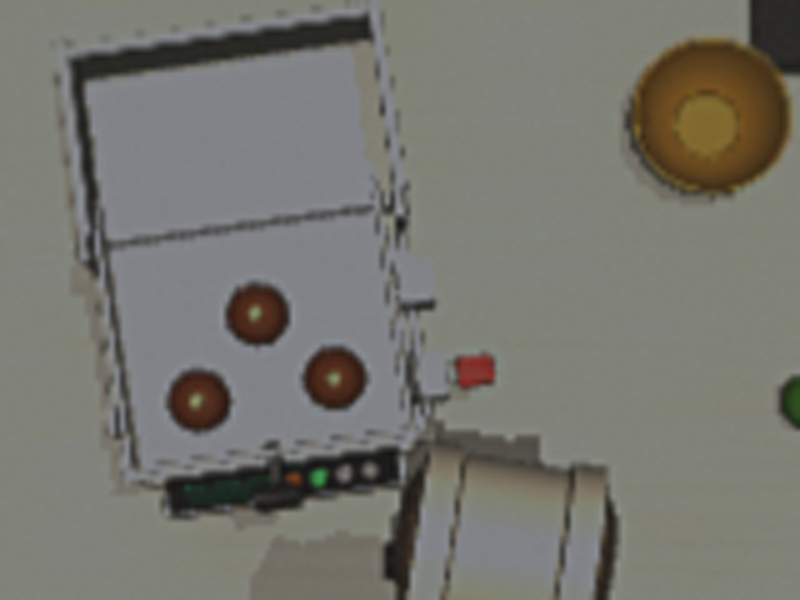

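View pics/s3.png

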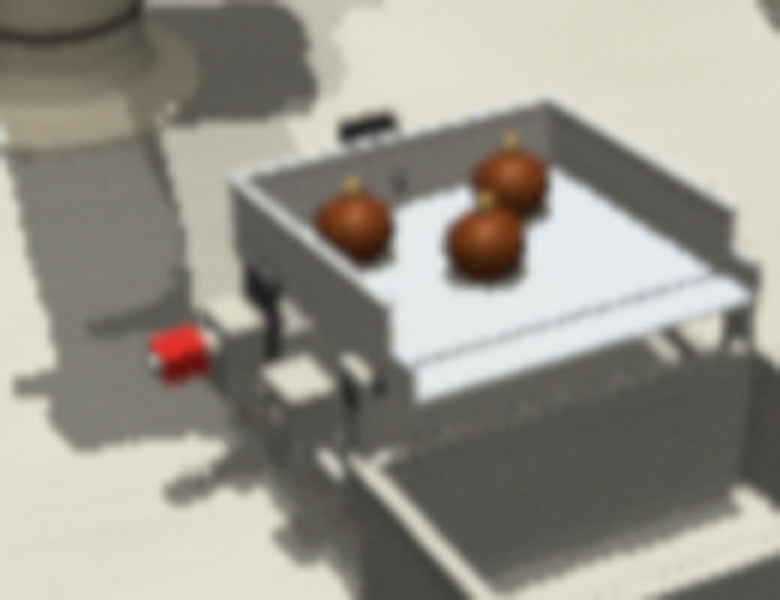

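All three onions are inside the scoop (top px (291,193), (307,205), (279,210)) with the pin still home, and none are left on the counter. Now the pin.

Run:
```python
from h import *
print(readout.observe()['qpos'].round(3))
t=viewer.read_camera('top'); s=viewer.read_camera('scene')
b=[]
for c in(t,s): 
    r=blobs(c,(0,130,100),(4,255,255),6); b.append([uv for a,uv in r if abs(uv[0]-(335 if c is t else 299))<6 and abs(uv[1]-205)<8]); print(b[-1])
g=tri(t,b[0][0],s,b[1][0]); print('grip',g, unproj(t,b[0][0],.107), unproj(s,b[1][0],.098))
# red grip centre for symmetric colour mask incl. darker faces
c=t; h=cv2.cvtColor(c['img'],cv2.COLOR_RGB2HSV); m=((h[...,0]<6)|(h[...,0]>172))&(h[...,1]>120)&(h[...,2]>60); ys,xs=np.where(m[190:220,320:350]); print(xs.mean()+320,ys.mean()+190,len(xs)); print(cv2.minAreaRect(np.c_[xs,ys].astype(np.float32)))
```

```text
[-0.151 -0.281 -0.064  1.785 -0.    -0.148]
[array([334.8, 203.7])]
[array([299.6, 208.2])]
grip [ 0.54558245 -0.05892734  0.09617546] [ 0.54380213 -0.06077506  0.107     ] [ 0.5487888  -0.05753485  0.098     ]
334.80555555555554 203.77777777777777 36
((14.7692289352417, 13.846155166625977), (5.099019527435303, 6.6679487228393555), 78.69007110595703)
```

Emit:
jog_arm(
  deltas=[
    [[-1,0,0,0,0.143],[-1,0,0,0,0.143],[-1,0,0,0,0.143],[-1,0,0,0,0.143],[-1,0,0,0,0.143],[-1,0,0,0,0.143],[-1,0,0,0,0.143],[-1,0,0,0,0.143],[-1,0,0,0,0.143],[-1,0,0,0,0.139],[-1,0,0,0,0]],
  ],
)

```text
t: 20.45
tool_pos: [0.3817, -0.0557, 0.2796]
tcp_rot: [-0.0, 0.654, 0.756, -0.0]
force: [-0.7, -1.1, -1.0]
grip_width: 0.0852
grip_force: 0.0
```

Emit:
jog_arm(
  deltas=[
    [[-1,-0.35,2.01,0,0],[-1,-0.35,2.01,0,0],[-1,-0.35,2.01,0,0],[-1,-0.35,2.01,0,0],[-1,-0.35,2.01,0,0],[-1,-0.35,2.01,0,0],[-1,-0.35,2.01,0,0],[-1,-0.36,2.01,0,0],[-1,0,0,3,0],[-1,0,0,3,0],[-1,0,0,3,0],[-1,0,0,0,0]],
  ],
)

```text
t: 21.65
tool_pos: [0.5427, -0.0601, 0.1853]
tcp_rot: [-0.003, 0.652, 0.758, -0.002]
force: [-0.5, 0.6, -0.6]
grip_width: 0.0854
grip_force: 0.0
```

Run:
```python
from h import *
s=viewer.read_camera('scene'); save(s,'s4',260,140,380,240,6); print(readout.observe()['tool_pos'])
```

```text
[ 0.5433586  -0.06027926  0.18820722]
```

View pics/s4.png

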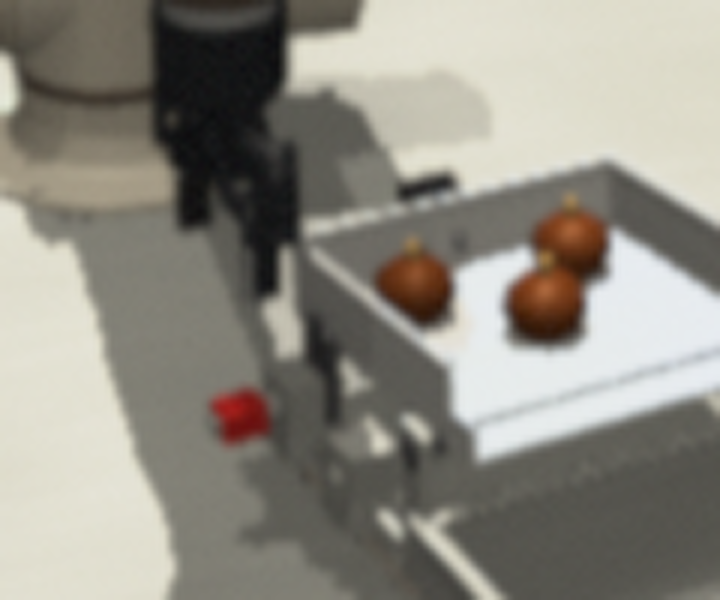

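The open fingers at (192,225) and (265,290) in the crop straddle the red grip at (240,415), about 0.11 m below. I'll descend and close.

Emit:
jog_arm(
  deltas=[
    [[-1,0,0,3,0],[-1,0,0,3,0],[-1,0,0,2.5,0],[-1,0,0,1.5,0],[-1,0,0,0.6,0],[-1,0,0,0,0],[0.2,0,0,0,0],[0.2,0,0,0,0],[0.2,0,0,0,0],[0.2,0,0,0,0]],
  ],
  force=60,
)

```text
t: 22.7
tool_pos: [0.5441, -0.0611, 0.0845]
tcp_rot: [0.0, 0.654, 0.756, 0.0]
force: [-0.4, 0.0, -1.1]
grip_width: 0.0341
grip_force: 0.0
```

Emit:
jog_arm(
  deltas=[
    [[1,0,0,0,0],[1,0,0,0,0],[1,0,0,0,0],[1,0,0,0,0]],
  ],
)

```text
t: 23.1
tool_pos: [0.544, -0.061, 0.0843]
tcp_rot: [0.0, 0.654, 0.756, 0.0]
force: [-0.9, -0.3, 3.6]
grip_width: 0.0228
grip_force: 60.6
```

Emit:
jog_arm(
  deltas=[
    [[0,0,0,0,0],[0,0,0,0,0],[0,0,0,0.4,0],[0,0,0,0.4,0],[0,0,0,0,0],[1,0,0,0,0],[1,0,0,0,0],[1,0,0,0,0],[1,0,0,0,0],[1,0,0,0,0],[1,0,0,0,0]],
  ],
  force=60,
)

```text
t: 24.2
tool_pos: [0.5439, -0.061, 0.0761]
tcp_rot: [0.0, 0.654, 0.756, 0.0]
force: [-0.9, -0.3, 0.3]
grip_width: 0.0232
grip_force: 61.2
```

Emit:
jog_arm(
  deltas=[
    [[1,-0.3,0,0,0],[1,-0.3,0,0,0],[1,-0.4,0,0,0],[1,-0.5,0,0,0],[1,-0.5,0,0,0],[1,0,0,0,0]],
  ],
  force=80,
)

```text
t: 24.8
tool_pos: [0.5467, -0.0814, 0.0756]
tcp_rot: [-0.0, 0.654, 0.756, -0.0]
force: [0.1, 0.8, -3.9]
grip_width: 0.0226
grip_force: 81.3
```

Emit:
jog_arm(
  deltas=[
    [[1,-0.7,0,0,0],[1,-0.7,0,0,0],[1,-0.7,0,0,0],[1,-0.7,0,0,0],[1,-0.7,0,0,0],[1,-0.7,0,0,0],[1,-0.8,0,0,0],[1,0,0,0,0]],
  ],
)

```text
t: 25.6
tool_pos: [0.5541, -0.1313, 0.076]
tcp_rot: [0.0, 0.654, 0.756, -0.0]
force: [1.1, 0.2, -0.4]
grip_width: 0.0227
grip_force: 81.5
```

Run:
```python
from h import *
s=viewer.read_camera('scene'); save(s,'s5',260,140,380,240,6); print(readout.observe()['tool_pos'])
```

```text
[ 0.55401603 -0.13082621  0.07598597]
```

View pics/s5.png

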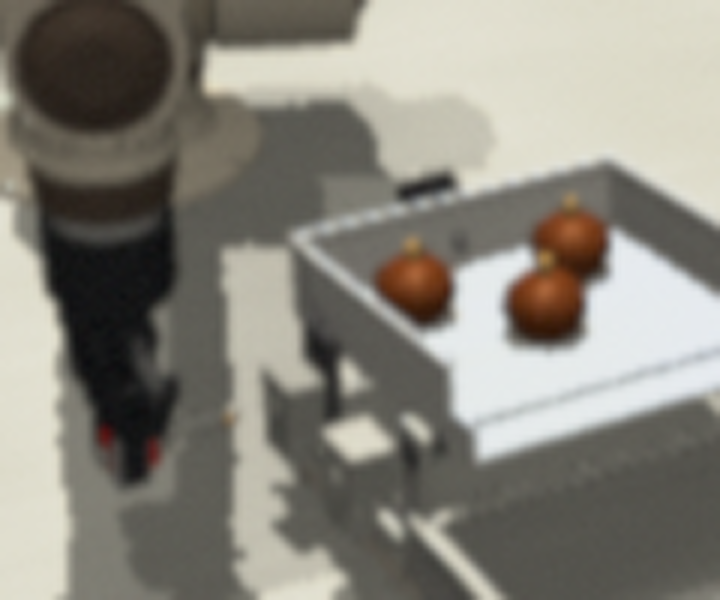

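The pin is out and held: the red grip is at (130,445) and the brass balls near its nose at (228,418) in the crop. Next I shift 80 mm towards the hinge and park it.

Emit:
jog_arm(
  deltas=[
    [[1,0,2,0,0],[1,0,2,0,0],[1,0,2,0,0],[1,0,2,0,0],[1,0,0,0,0],[1,0,0,0,0],[1,1,0,0,0],[1,1,0,0,0],[1,0.8,0,0,0],[1,0,0,0,0]],
  ],
)

```text
t: 26.65
tool_pos: [0.6288, -0.0897, 0.0762]
tcp_rot: [0.0, 0.654, 0.757, 0.0]
force: [0.2, 1.1, -2.7]
grip_width: 0.0227
grip_force: 81.3
```

Emit:
jog_arm(
  deltas=[
    [[1,0.6,0,0,0],[1,0.6,0,0,0],[1,0.6,0,0,0],[1,0.7,0,0,0],[1,0.6,0,0,0],[1,0.4,0,0,0],[1,0,0,0,0]],
  ],
)

```text
t: 27.35
tool_pos: [0.624, -0.0555, 0.0762]
tcp_rot: [-0.0, 0.654, 0.757, 0.0]
force: [0.3, 1.7, -0.8]
grip_width: 0.0226
grip_force: 81.5
```

Emit:
jog_arm(
  deltas=[
    [[0,0,0,0,0],[0,0,0,0,0],[0,0,0,0,0],[0,0,0,-2,0],[0,0,0,-4,0],[0,0,0,-5,0],[0,0,0,-5,0],[0,0,0,-3,-0.14],[0,0,0,-1,-0.143],[0,0,0,0,-0.143],[0,0,0,0,-0.143],[0,0,0,0,-0.143],[0,0,0,0,-0.143],[0,0,0,0,-0.143],[0,0,0,0,-0.143],[0,0,0,0,-0.143],[0,0,0,0,-0.143],[0,0,0,0,-0.144],[0,0,0,0,0]],
  ],
  force=40,
)

```text
t: 29.25
tool_pos: [0.6241, -0.0565, 0.2761]
tcp_rot: [0.0, -0.074, 0.997, 0.0]
force: [-1.1, 0.3, -0.1]
grip_width: 0.0425
grip_force: 0.0
```

Run:
```python
from h import *
s,R=tool(); print(s['tool_pos'],R.round(3).tolist()); print((R.T@(np.array([.437,.1005,.27])-s['tool_pos'])).round(4))
c=viewer.read_camera('scene'); save(c,'s6',270,150,390,250,5)
```

```text
[ 0.62408028 -0.05649012  0.27609137] [[-0.989, -0.147, 0.0], [-0.147, 0.989, 0.0], [-0.0, 0.0, -1.0]]
[0.162  0.1827 0.0061]
```

View pics/s6.png

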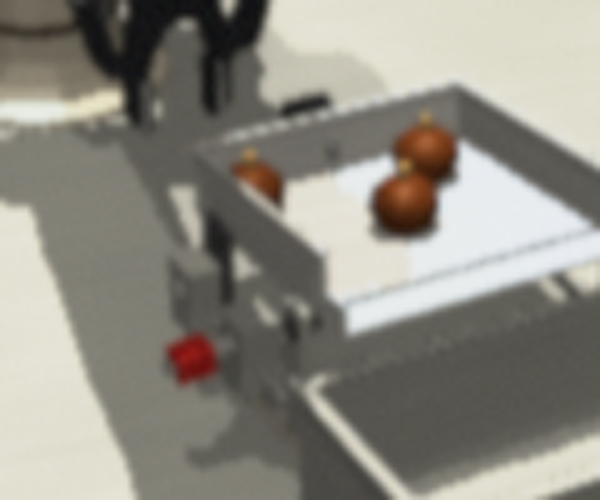

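The pin is parked, with its red grip at (193,357) in the crop next to the park block. Now the handle.

Emit:
jog_arm(
  deltas=[
    [[-0.5,2.03,2.28,0,0],[-0.5,2.03,2.28,0,0],[-0.5,2.03,2.28,0,0],[-0.5,2.03,2.28,0,0],[-0.5,2.03,2.28,0,0],[-0.5,2.03,2.28,0,0],[-0.5,2.03,2.28,0,0],[-0.5,2,2.3,0,0],[-0.5,0,0,0,0],[-0.5,0,0,3,0],[-0.5,0,0,3,0],[-0.5,0,0,0,0]],
  ],
)

```text
t: 30.5
tool_pos: [0.4361, 0.1003, 0.2126]
tcp_rot: [-0.003, -0.071, 0.997, -0.0]
force: [-0.5, 0.1, 0.4]
grip_width: 0.0643
grip_force: 0.0
```

Run:
```python
from h import *
s,R=tool(); print(s['tool_pos'],s['grip_width'])
t=viewer.read_camera('top'); c=viewer.read_camera('scene'); save(c,'s7',290,130,370,190,10)
for p in ((.437,.1005,.161),s['tool_pos']): print(proj(c,p)[0]-[290,130])
```

```text
[0.43614586 0.10030666 0.21264955] 0.06431372989862238
[40.50294965 41.33467298]
[40.57022875 29.04516106]
```

View pics/s7.png

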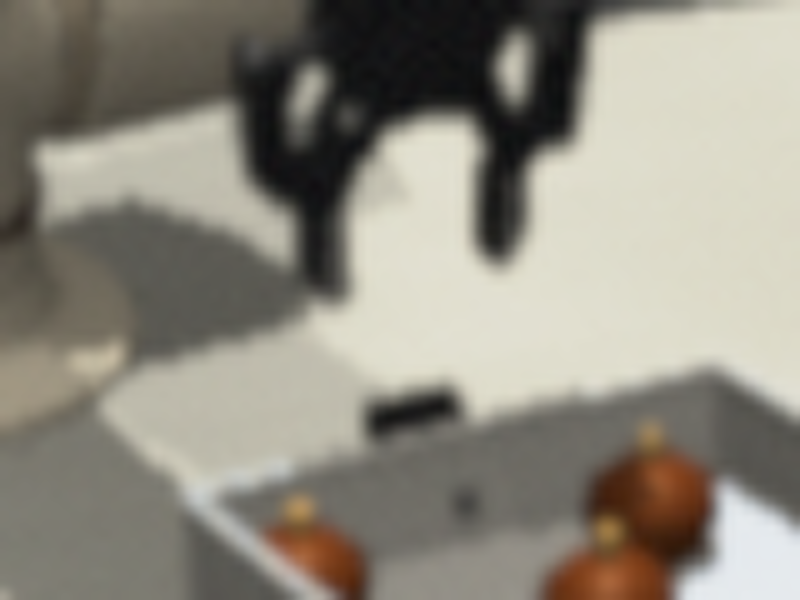

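The knob is at (413,412) in the crop and the predicted point at (405,413); the finger tips at (325,295) and (498,262) centre over it. I'll descend and pinch.

Emit:
jog_arm(
  deltas=[
    [[-0.5,0,0,2.5,0],[-0.5,0,0,2.5,0],[-0.5,0,0,1.3,0],[-0.5,0,0,0.8,0],[-0.5,0,0,0,0],[1,0,0,0,0],[1,0,0,0,0],[1,0,0,0,0],[1,0,0,0,0],[1,0,0,0,0]],
  ],
  force=60,
)

```text
t: 31.6
tool_pos: [0.4374, 0.1039, 0.1471]
tcp_rot: [0.001, -0.074, 0.997, 0.004]
force: [-5.5, 18.8, 6.9]
grip_width: 0.0347
grip_force: 60.7
```

Emit:
jog_arm(
  deltas=[
    [[1,0,0.2,0,0],[1,0,0.2,0,0],[1,0,0.1,0,0],[1,0,0,0,0]],
  ],
  force=60,
)

```text
t: 32.0
tool_pos: [0.4374, 0.1042, 0.1471]
tcp_rot: [0.002, -0.072, 0.997, -0.002]
force: [-0.3, -14.8, 8.1]
grip_width: 0.0349
grip_force: 61.0
```

Run:
```python
import numpy as np
th=np.r_[np.arange(0,.41,.04),np.arange(.425,1.02,.025)]
p=.2259*100*np.c_[np.cos(.0886+th),-np.sin(.0886+th)]
p=p.round(2); d=np.diff(p,axis=0).round(2)
print(len(d),th[[20,len(d)]]); print([[1,a,0,b,0] for a,b in d.tolist()])
```

```text
34 [0.65 1.  ]
[[1, -0.1, 0, -0.9, 0], [1, -0.13, 0, -0.89, 0], [1, -0.17, 0, -0.89, 0], [1, -0.2, 0, -0.88, 0], [1, -0.24, 0, -0.87, 0], [1, -0.28, 0, -0.86, 0], [1, -0.31, 0, -0.85, 0], [1, -0.34, 0, -0.84, 0], [1, -0.38, 0, -0.82, 0], [1, -0.4, 0, -0.8, 0], [1, -0.27, 0, -0.5, 0], [1, -0.29, 0, -0.49, 0], [1, -0.29, 0, -0.48, 0], [1, -0.31, 0, -0.47, 0], [1, -0.32, 0, -0.47, 0], [1, -0.33, 0, -0.46, 0], [1, -0.34, 0, -0.44, 0], [1, -0.36, 0, -0.44, 0], [1, -0.36, 0, -0.44, 0], [1, -0.38, 0, -0.42, 0], [1, -0.38, 0, -0.41, 0], [1, -0.4, 0, -0.4, 0], [1, -0.4, 0, -0.4, 0], [1, -0.42, 0, -0.38, 0], [1, -0.42, 0, -0.37, 0], [1, -0.44, 0, -0.36, 0], [1, -0.44, 0, -0.35, 0], [1, -0.45, 0, -0.34, 0], [1, -0.46, 0, -0.33, 0], [1, -0.47, 0, -0.32, 0], [1, -0.47, 0, -0.3, 0], [1, -0.49, 0, -0.3, 0], [1, -0.49, 0, -0.28, 0], [1, -0.49, 0, -0.26, 0]]
```

Emit:
jog_arm(
  deltas=[
    [[1,0,-0.2,0,0],[1,0,0,0,0],[1,-0.1,0,-0.9,0],[1,-0.13,0,-0.89,0],[1,-0.17,0,-0.89,0],[1,-0.2,0,-0.88,0],[1,-0.24,0,-0.87,0],[1,-0.28,0,-0.86,0],[1,-0.31,0,-0.85,0],[1,-0.34,0,-0.84,0],[1,-0.38,0,-0.82,0],[1,-0.4,0,-0.8,0],[1,0,0,0,0]],
  ],
  force=80,
)

```text
t: 33.3
tool_pos: [0.4636, 0.1078, 0.2312]
tcp_rot: [0.001, -0.073, 0.997, -0.0]
force: [9.9, 2.1, -13.0]
grip_width: 0.0342
grip_force: 81.6
```

Emit:
jog_arm(
  deltas=[
    [[1,-0.27,0,-0.5,0],[1,-0.29,0,-0.49,0],[1,-0.29,0,-0.48,0],[1,-0.31,0,-0.47,0],[1,-0.32,0,-0.47,0],[1,-0.33,0,-0.46,0],[1,-0.34,0,-0.44,0],[1,-0.36,0,-0.44,0],[1,-0.36,0,-0.44,0],[1,-0.38,0,-0.42,0],[1,0,0,0,0]],
  ],
)

```text
t: 34.4
tool_pos: [0.4952, 0.1124, 0.2761]
tcp_rot: [-0.001, -0.073, 0.997, -0.0]
force: [7.9, 1.2, -14.3]
grip_width: 0.0344
grip_force: 81.7
```

Emit:
jog_arm(
  deltas=[
    [[1,-0.38,0,-0.41,0],[1,-0.4,0,-0.4,0],[1,-0.4,0,-0.4,0],[1,-0.42,0,-0.38,0],[1,-0.42,0,-0.37,0],[1,-0.44,0,-0.36,0],[1,-0.44,0,-0.35,0],[1,-0.45,0,-0.34,0],[1,-0.46,0,-0.33,0],[1,-0.47,0,-0.32,0],[1,-0.47,0,-0.3,0],[1,-0.49,0,-0.3,0],[1,-0.49,0,-0.28,0],[1,-0.49,0,-0.26,0],[1,0,0,0,0],[1,0,0,0,0],[1,0,0,0,0],[1,0,0,0,0]],
  ],
)

```text
t: 36.2
tool_pos: [0.5561, 0.1212, 0.324]
tcp_rot: [-0.001, -0.073, 0.997, -0.0]
force: [5.8, 1.1, -20.2]
grip_width: 0.0339
grip_force: 81.8
```

Run:
```python
from h import *
c=onions(); save(c,'s8',260,130,440,280,4)
```

```text
top 81 [304.1 143. ] [0.822 0.072 0.02 ]
top 79 [273.8 147.7] [0.801 0.205 0.02 ]
top 49 [285.6 149.1] [0.795 0.153 0.02 ]
```

View pics/s8.png

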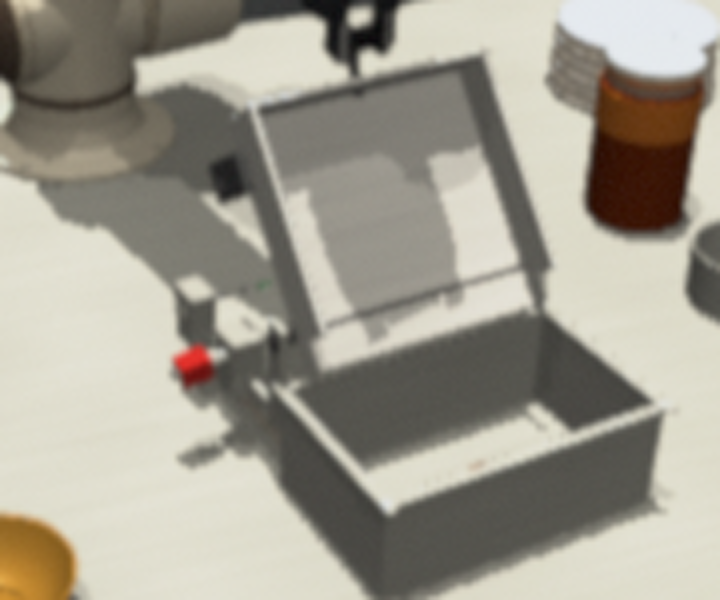

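The scoop is tipped and empty. The top view finds all three onions in the pan at (304,143), (274,148) and (286,149). I'll lower along the same arc.

Emit:
jog_arm(
  deltas=[
    [[1,0.49,0,0.26,0],[1,0.49,0,0.28,0],[1,0.49,0,0.3,0],[1,0.47,0,0.3,0],[1,0.47,0,0.32,0],[1,0.46,0,0.33,0],[1,0.45,0,0.34,0],[1,0.44,0,0.35,0],[1,0.44,0,0.36,0],[1,0.42,0,0.37,0],[1,0.42,0,0.38,0],[1,0.4,0,0.4,0],[1,0.4,0,0.4,0],[1,0.38,0,0.41,0],[1,0.38,0,0.42,0],[1,0.36,0,0.44,0],[1,0.36,0,0.44,0],[1,0.34,0,0.44,0],[1,0.33,0,0.46,0]],
  ],
)

```text
t: 38.2
tool_pos: [0.4747, 0.1094, 0.257]
tcp_rot: [-0.0, -0.072, 0.997, 0.0]
force: [-14.8, -2.0, 11.1]
grip_width: 0.0339
grip_force: 93.5
```

Emit:
jog_arm(
  deltas=[
    [[1,0.32,0,0.47,0],[1,0.31,0,0.47,0],[1,0.29,0,0.48,0],[1,0.29,0,0.49,0],[1,0.27,0,0.5,0],[1,0.4,0,0.8,0],[1,0.38,0,0.82,0],[1,0.34,0,0.84,0],[1,0.31,0,0.85,0],[1,0.28,0,0.86,0],[1,0.24,0,0.87,0],[1,0.2,0,0.88,0],[1,0.17,0,0.89,0],[1,0.13,0,0.89,0],[1,0.1,0,0.9,0],[1,0,0,0,0],[1,0,0,0,0]],
  ],
)

```text
t: 39.9
tool_pos: [0.4344, 0.1036, 0.1501]
tcp_rot: [0.0, -0.072, 0.997, 0.0]
force: [-29.3, -4.8, 44.0]
grip_width: 0.0344
grip_force: 98.8
```

Emit:
jog_arm(
  deltas=[
    [[1,-0.2,0,-0.4,0],[-0.5,0,0,0,0],[-0.5,0,0,0,0],[-0.5,0,0,0,0],[-0.5,0,0,-2,0],[-0.5,0,0,-4,0],[-0.5,0,0,-4,0],[-0.5,0,0,-3,0],[-0.5,-2,-2.3,0,0],[-0.5,-2,-2.3,0,0],[-0.5,-2,-2.3,0,0],[-0.5,-2,-2.3,0,0],[-0.5,-2,-2.3,0,0],[-0.5,-2,-2.3,0,0],[-0.5,-2,-2.3,0,0],[-0.5,-2,-2.3,0,0],[-0.5,0,0,0,0]],
  ],
)

```text
t: 41.6
tool_pos: [0.6257, -0.0571, 0.2767]
tcp_rot: [-0.001, -0.071, 0.997, -0.0]
force: [0.7, 0.0, -0.7]
grip_width: 0.0639
grip_force: 0.0
```

Emit:
jog_arm(
  deltas=[
    [[0,0,0,0,0.143],[0,0,0,0,0.143],[0,0,0,0,0.143],[0,0,0,0,0.143],[0,0,0,0,0.143],[0,0,0,0,0.143],[0,0,0,0,0.143],[0,0,0,0,0.143],[0,0,0,0,0.143],[0,0,0,0,0.143],[0,0,0,0,0.141],[0,0,0,0,0]],
  ],
  force=60,
)

```text
t: 42.8
tool_pos: [0.6235, -0.0545, 0.2792]
tcp_rot: [0.0, 0.655, 0.756, 0.0]
force: [-0.9, 0.1, 0.1]
grip_width: 0.0425
grip_force: 0.0
```

Run:
```python
from h import *
s,R=tool(); print(s['tool_pos'],s['tcp_rot'].round(4)); print('to above park',(R.T@(np.array([.624,-.0555,.0762])-s['tool_pos'])*100).round(2))
c=viewer.read_camera('scene'); save(c,'s9',260,130,420,260,5)
```

```text
[ 0.62353961 -0.05449983  0.27918995] [1.000e-04 6.548e-01 7.558e-01 1.000e-04]
to above park [-0.11  0.03 20.3 ]
```

View pics/s9.png

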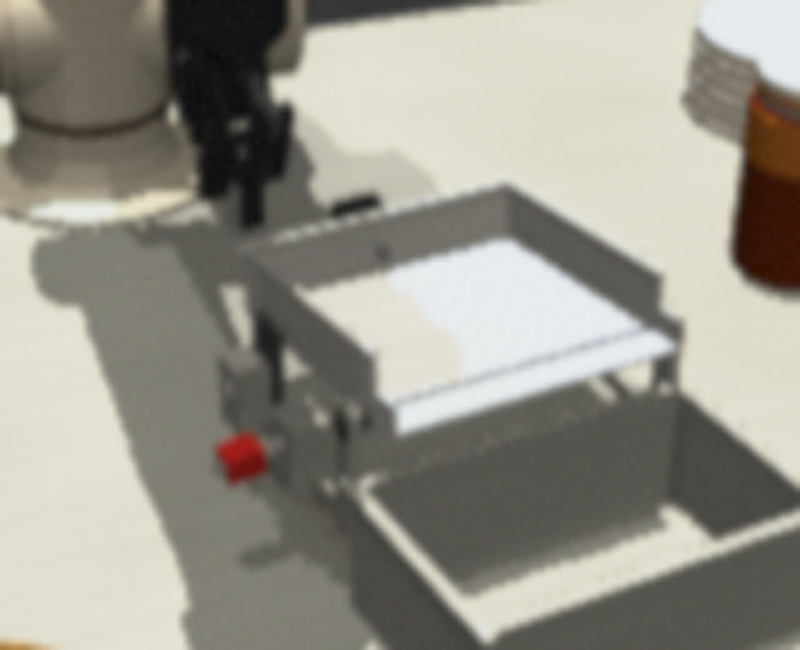

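The scoop is back level and empty, and the pin is still parked with its grip at (242,457) in the crop. I'll re-grip it.

Emit:
jog_arm(
  deltas=[
    [[0,-0.1,0,4,0],[0,0,0,4,0],[0,0,0,4,0],[0,0,0,4,0],[0,0,0,2.5,0],[0,0,0,1.2,0],[0,0,0,0.6,0],[0,0,0,0,0],[1,0,0,0,0],[1,0,0,0,0],[1,0,0,0,0],[1,0,0,0,0],[1,0,0,0,0]],
  ],
  force=60,
)

```text
t: 44.15
tool_pos: [0.6248, -0.0558, 0.0776]
tcp_rot: [0.001, 0.654, 0.757, 0.001]
force: [1.1, 0.5, 6.9]
grip_width: 0.0224
grip_force: 61.8
```

Emit:
jog_arm(
  deltas=[
    [[1,-0.4,0,0,0],[1,-0.7,0,0,0],[1,-0.8,0,0,0],[1,-0.8,0,0,0],[1,-0.8,0,0,0],[1,-0.8,0,0,0],[1,-0.8,0,0,0],[1,-0.8,0,0,0],[1,-0.5,0,0,0],[1,0,0,0,0],[1,0,-2,0,0],[1,0,-2,0,0],[1,0,-2,0,0],[1,0,-2,0,0],[1,0,0,0,0],[1,0,0,0,0]],
  ],
  force=80,
)

```text
t: 45.75
tool_pos: [0.5542, -0.1306, 0.0764]
tcp_rot: [0.0, 0.654, 0.756, 0.0]
force: [0.7, 0.1, -0.1]
grip_width: 0.0224
grip_force: 80.8
```

Run:
```python
from h import *
s,R=tool(); print(s['tool_pos'],s['force'],s['tcp_rot'].round(4)); print('to ref out pose',(R.T@(np.array([.5540,-.1309,.0760])-s['tool_pos'])*100).round(2))
c=viewer.read_camera('scene'); save(c,'s10',260,170,340,230,10)
```

```text
[ 0.55417763 -0.13062591  0.07642257] [ 0.69063091  0.09280351 -0.09613442] [4.000e-04 6.541e-01 7.564e-01 3.000e-04]
to ref out pose [-0.02 -0.02  0.04]
```

View pics/s10.png

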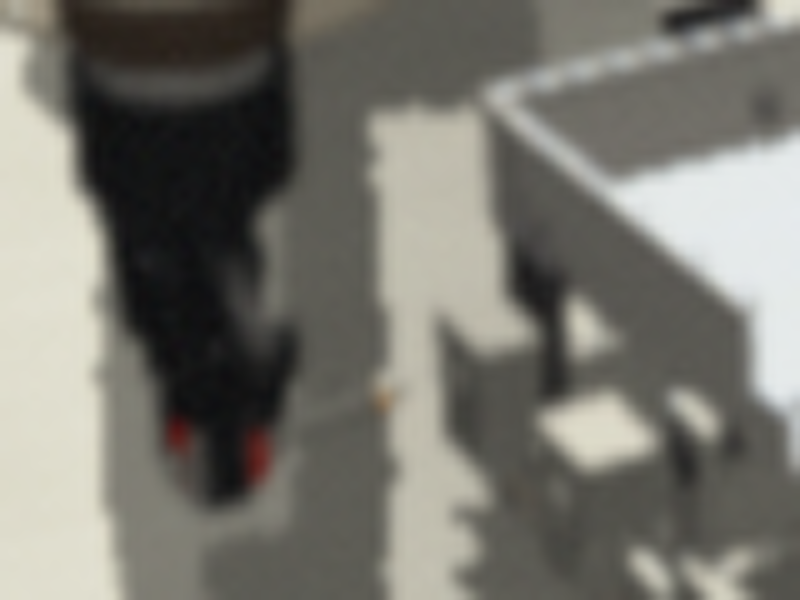

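The brass balls are at full-frame (298.3,209.8), against (298.0,209.7) when first pulled out, so the pin sits the same in the grip. I'll insert it.

Emit:
jog_arm(
  deltas=[
    [[1,0.8,0,0,0],[1,0.8,0,0,0],[1,0.6,0,0,0],[1,0.4,0,0,0],[1,0.4,0,0,0],[1,0,0,0,0]],
  ],
)

```text
t: 46.4
tool_pos: [0.5499, -0.101, 0.0762]
tcp_rot: [0.001, 0.654, 0.757, -0.0]
force: [1.0, -2.7, -1.8]
grip_width: 0.0223
grip_force: 80.8
```

Emit:
jog_arm(
  deltas=[
    [[1,0.5,0,0,0],[1,0.5,0,0,0],[1,0.5,0,0,0],[1,0.5,0,0,0],[1,0.4,0,0,0],[1,0,0,0,0]],
  ],
)

```text
t: 47.0
tool_pos: [0.5467, -0.0771, 0.0769]
tcp_rot: [0.001, 0.654, 0.756, 0.001]
force: [0.1, -1.1, 4.9]
grip_width: 0.0226
grip_force: 81.6
```

Emit:
jog_arm(
  deltas=[
    [[1,0.3,0,0,0],[1,0.3,0,0,0],[1,0.3,0,0,0],[1,0.3,0,0,0],[1,0.3,0,0,0],[1,0,0,0,0]],
  ],
)

```text
t: 47.6
tool_pos: [0.5448, -0.0635, 0.0781]
tcp_rot: [0.002, 0.654, 0.756, 0.0]
force: [-2.3, -5.5, 13.5]
grip_width: 0.0223
grip_force: 82.8
```

Emit:
jog_arm(
  deltas=[
    [[1,0.15,0,0,0],[1,0.15,0,0,0],[1,0.1,0,0,0],[1,0,0,0,0]],
  ],
)

```text
t: 48.0
tool_pos: [0.5445, -0.0613, 0.0784]
tcp_rot: [0.003, 0.655, 0.756, -0.001]
force: [-1.9, -17.7, 14.7]
grip_width: 0.023
grip_force: 82.8
```

Emit:
jog_arm(
  deltas=[
    [[1,0,0,-0.15,0],[1,0.15,0,0,0],[1,0.1,0,0,0],[1,0,0,0,0]],
  ],
)

```text
t: 48.4
tool_pos: [0.5443, -0.0611, 0.0789]
tcp_rot: [0.005, 0.655, 0.755, -0.003]
force: [3.3, -30.0, 5.2]
grip_width: 0.0225
grip_force: 81.7
```

It's at a hard stop at the original home position, so I'll relax, release and retreat.

Emit:
jog_arm(
  deltas=[
    [[1,-0.25,0,0,0],[1,-0.1,0,0,0],[0,0,0,0,0],[0,0,0,0,0],[0,0,0,0,0],[0,0,0,-2,0],[0,0,0,-4,0],[0,0,0,-5,0],[0,0,0,-5,0],[0,-3,-3,-2,0],[0,-4,-4,0,0],[0,-4,-4,0,0],[0,-4,-4,0,0],[0,0,0,0,0],[0,0,0,0,0]],
  ],
)

```text
t: 49.9
tool_pos: [0.428, -0.2143, 0.2575]
tcp_rot: [-0.0, 0.655, 0.756, 0.0]
force: [0.4, 0.1, -0.3]
grip_width: 0.0427
grip_force: 0.0
```

Run:
```python
from h import *
c=onions(); t=viewer.read_camera('top')
for cm,n in((t,'top'),(c,'scene')): print(n,[(a,uv) for a,uv in blobs(cm,(0,130,100),(4,255,255),6) if abs(uv[0]-317)<25 and abs(uv[1]-205)<10])
a=cv2.resize(t['img'][130:230,240:360],None,fx=4,fy=4); b=cv2.resize(c['img'][150:270,280:360],None,fx=4,fy=4)[:400]
cv2.imwrite('pics/fin.png',cv2.cvtColor(np.hstack([a,b]),cv2.COLOR_RGB2BGR))
```

```text
top 79 [304.2 143. ] [0.822 0.071 0.02 ]
top 78 [273.7 147.7] [0.801 0.205 0.02 ]
top 72 [285.8 149.6] [0.792 0.152 0.02 ]
top [(np.int32(33), array([334.8, 203.7]))]
scene [(np.int32(53), array([299.9, 208.5]))]
```

View pics/fin.png

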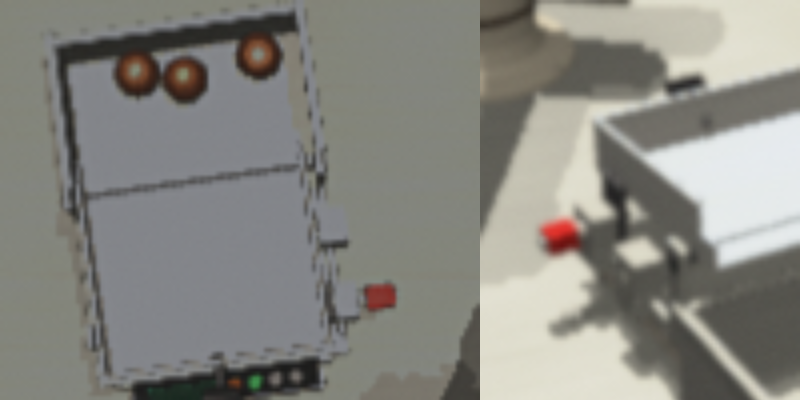

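The three onions lie in the pan and the scoop is level. The red grip is at (334.8,203.7) in top, exactly its starting pixel, so the pin is home.

```bash
python3 -c "
from bench import workorder
print(workorder.job_done())"
```

```text
the job is handed in; nothing more can be done
None
```

I handed the job in at about 50 s: all three onions are in the catering pan, the scoop is empty and level, and the pin is fully home. No verdict came back when I handed it in.

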